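# Roll the green-capped jar to the pick-up end of its lane

## Task

Take the orange paddle by its black handle and use it to roll the green-capped jar gently along its lane of the jar rack, at a slow hand's pace, until it drops into the yellow dip at the lane's end. Then stand the paddle upright back on the bench, off the rack, and let go. Do not touch the jars with the gripper, and leave the red-capped jar where it lies.

Things in the scene. Friction and masses are not known exactly. Their poses are not given: they have to be found in the camera images.
- green_jar_center (a point): Closed white jar with green cap and band, a cylinder 44 mm across, 54 mm long, lying across either lane of the rack so that it rolls along it. Point: its centre, 32 mm above the bench on the lane floor, 28 mm in the dip. y axis = axle; x and z turn as it rolls. Pushed slowly, it stops within about 2 cm once the push stops; past the step it rolls down into the dip by itself and stays.
- red_jar_center (a point): The same jar with a red cap and a red band, lying in the other lane; the point is its centre. To be left alone.
- rack: Fixed rack 300 (x) by 142 mm (y), origin under its centre, on the bench. Two lanes along x at y = +34 and -34 mm, each 62 mm wide between blue rails 32 mm high. Aluminium lane floor 10 mm above the bench, from the open end x = -150 to x = +75 mm; then a yellow dip, floor at 6 mm, up to the blue end stop at x = +135 mm. Jars roll towards +x; one in the dip has its centre at x = 87 to 113 mm.
- paddle_handle (a point): Loose paddle standing on the bench: orange blade 40 mm wide (y), 50 mm high; orange foot 8 mm high; black upright handle 20 by 20 mm, sides along x and y, free to grip 55 to 116 mm above the underside. Point: handle's axis, 88 mm above the underside. z up; x points out of the blade's flat pushing face, which lies 20 mm in +x of the point; the foot reaches 31 mm behind it (-x).
Things that resemble listed ones, but are neither listed nor needed, are in the scene too. Of the things that look like the part that bears paddle_handle, the middle-sized one is meant. There is more than one size of the part that bears green_jar_center; the job needs the smaller.

How it is judged (in metres and radians):
On the way, in this order (a step that is already met when the one before it is completed fails the run):
1. the paddle pushes the green-capped jar (contact force between paddle and green_jar above 0.03 N).
2. the green-capped jar lies in the dip at the end of its lane (x of green_jar_center in the frame of rack above 0.082 m and z of green_jar_center in the frame of rack below 0.0305 m), for 0.2 s.
At the end, for the whole second after the job is handed in: The green-capped jar lies at rest in the dip of its lane (centre 82 to 118 mm along the rack's x, and below 30.5 mm high), and the paddle stands upright (within 10 degrees) and still on the bench itself, off the rack, its handle point below 93 mm (all of step 2 and x of green_jar_center in the frame of rack below 0.118 m and linear speed of each of green_jar, paddle below 0.02 m/s and angle between paddle_handle's own z axis and vertical below 0.175 rad and height (world z) of paddle_handle below 0.093 m); the robot touches nothing.
It fails at once if the gripper or arm touches the green-capped jar (contact force between any of the fingers, the arm and green_jar above 0.3 N).
It fails at once if the red-capped jar is moved by more than 15 mm (distance of red_jar_center from where it was at the start of the episode above 0.015 m).
It fails at once if the gripper or arm touches the red-capped jar (contact force between any of the fingers, the arm and red_jar above 0.3 N).
It fails at once if the green-capped jar is flung: it moves faster than 0.4 m/s (linear speed of green_jar above 0.4 m/s).
It also fails if it takes over 56 s, if anything falls off the work surface, if the arm or the gripper's body presses on something with over 40 N, if the wrist force passes 120 N, or if a joint passes its speed limit or range.

## Robot

A 6-joint arm with a two-finger parallel gripper is mounted at the origin on the work surface. World frame = base frame: x ahead of the robot, y to its left, z up, the work surface at z = 0. Lengths are in mm, angles in rad, forces in N, time in s.
With the tool pointing down it reaches from about 275 to 750 mm from the base axis. Payload 10.2 kg.
Tool frame: the origin (TCP) lies at the very end of the fingers, on their centre line; the grasp point (between the pads) lies 19 mm behind it; x points along the fingers, y is the direction in which the jaws open and shut, and the axes are right-handed (so a half turn about x gives the same grasp; the last joint's range is limited). The gripper opens to 85 mm and grips with 20 to 120 N. Pads are 22 mm wide; open, the fingers measure 114 mm over their backs; the gripper's body (76 mm by 85 mm) begins 54 mm behind the grasp point. The pads swing forward as they close: fully open they stand 13 mm farther back than shut.
Start: joints at [1.113, 0.313, 1.498, -0, 1.331, -0.223], TCP at [122.153, 510.597, 231.294] pointing down, gripper open.
Joint ranges: [-2.94, 2.94], [-0.97, 2.17], [0.19, 2.56], [-1.23, 4.37], [0.02, 3.11], [-2.88, 2.88]. Speed limits (rad/s): [2.39, 2.39, 3.01, 3.14, 3.14, 3.14].

## Interface

Orientations are given as a unit quaternion [w, x, y, z].
In Python, from rig import ctrl gives the robot as it stands. The module is installed in compiled form; this text tells all that it offers.
- The arm moves only by the tool move_arm, never from a script. Its argument "targets" is a list that holds one entry, the list of rows, each a list of 7 numbers: the opening, from 0 (shut) to 1 (fully open), then the shift along the tool's x, y, z each as a share of 150 mm, from -1 to 1, then the turn, a rotation vector about the tool's x, y, z each as a share of 60 degrees, from -1 to 1. A call has 1 to 5 rows; each row shifts and turns the commanded pose from where the row before left it, along the tool's axes as they then stand; what a row does not reach is not made up. A row lasts 1/10 s, in which the tool goes at most 50 mm and 8.59 degrees, less where a joint would pass 70% of its speed; a pose out of reach is approached as far as the arm can. A call with a number of a shift or a turn outside -1 to 1 is refused whole. A call with a gripper value outside its range is refused whole. The fingers move at their own pace and stop on an object; "force" is the grip in N (left out, the last holds). Time passes only in rows, so rows that do not move let the fingers close. It gives the time, the measured TCP pose, the force and the opening at its end, in the units of the state.
- ctrl.sense(): the state, without advancing time (a new reading comes with each control period).
- ctrl.capture(name): name is "scene" or "top" or "wrist"; returns the picture (420x560x3 uint8, red, green, blue); there is no depth.
- ctrl.calibration(name): a dict with "camera_matrix" (3x3 intrinsics, pixels), "extrinsics" (4x4, takes a point from world to camera coordinates); the wrist camera has in their place "tool_from_camera" (4x4, takes a point from camera to tool coordinates, whose origin is the TCP and whose axes are the tool frame's). Camera axes: x right, y down, z forward; pixel columns grow to the right and rows downward; lengths in mm; the calibration is good to about 2 mm. A picture is of the moment at which its call begins: read the wrist's pose just before it. calibration takes no time and is no camera call.
- ctrl.finish_job(): hands the job in, once; it reports no verdict.
Trained networks look in the newest picture that a camera, given by its name, has taken for a name from the list of things; names that differ only in an ending like _2 or _b are one class to them, and where a whole thing is asked for, a point or a joint stands for the part that bears it (a point fixed in the world has none). Each returns a list of dicts, best first, with "confidence" (0 to 1); they miss things now and then, are a little off and sometimes report something else, mostly with a low value. They report only what shows in the picture. A call takes as long as a camera call. They do not tell look-alikes from the thing itself.
- ctrl.recognise(label, camera): "point" ([row, column] in pixels, amid what is visible of it).
- ctrl.cut_out(label, camera): "pixels" (420x560 bool, what is visible of it) and "point" ([row, column] in pixels, amid what is visible of it).
The state is a dict: "time_s": time; "joints": joint angles; "dq": joint speeds; "tau": joint torques, N m; "eef_pos": TCP position; "ee_rot": TCP orientation; "force": force on the tool from outside, world axes, zero at the start; "wrist_torque": the same for the moment, N m; "grip_width": opening from 0.0 (shut) to 1.0 (fully open).
Only numpy, scipy, OpenCV 4.12 (cv2) and the standard library are available. Lean on these libraries where they do the work, as an engineer would, in place of code of your own. Each camera call takes 0.05 s, during which the arm holds its last target.

## Working session

There is one attempt and no reset: what is moved stays moved. The work goes in short steps, Python scripts to look and compute and a tool call to move; the robot and the scene stay as the last step left them, time stands still between calls to the robot, and variables do not carry over. Pictures are saved under pics/ and viewed, and the job is handed in when it is done.

Besides the shell and the picture viewer there is one more tool, called after "Request:" by a JSON object that holds its "name" and its "arguments", one argument or row to a line. move_arm: Moves the arm, as the interface text tells. Shift numbers are shares of 150 mm and turn numbers shares of 60 degrees, none past 1 either way. Its arguments: {"type":"object","properties":{"targets":{"type":"array","items":{"type":"array","items":{"type":"array","items":{"type":"number","minimum":-1,"maximum":1}}}},"force":{"type":"number"}},"required":["targets"]}

```bash
mkdir -p pics; ls; python3 - <<'E'
from rig import ctrl
import cv2,numpy as np
for n in ["scene","top","wrist"]:
    im=ctrl.capture(n); cv2.imwrite(f"pics/a_{n}.png",cv2.cvtColor(im,cv2.COLOR_RGB2BGR))
    c=ctrl.calibration(n)
    print(n,{k:np.round(np.array(v),3).tolist() for k,v in c.items()})
    for l in ["green_jar_center","red_jar_center","rack","paddle_handle"]:
        print(l,[(np.round(d["point"]).tolist(),round(d["confidence"],2)) for d in ctrl.recognise(l,n)])
print(ctrl.sense())
E
```

```text
pics
scene {'camera_matrix': [[457.648, 0.0, 272.975], [0.0, 457.648, 204.964], [0.0, 0.0, 1.0]], 'extrinsics': [[0.263, 0.965, -0.001, -43.374], [0.731, -0.2, -0.653, -332.167], [-0.63, 0.17, -0.758, 1306.568], [0.0, 0.0, 0.0, 1.0]]}
green_jar_center [([250.0, 263.0], 0.93)]
red_jar_center [([258.0, 388.0], 0.79)]
rack [([242.0, 366.0], 0.91)]
paddle_handle [([224.0, 172.0], 0.69), ([251.0, 142.0], 0.68), ([173.0, 198.0], 0.59)]
top {'camera_matrix': [[505.331, 0.0, 281.095], [0.0, 505.331, 212.568], [0.0, 0.0, 1.0]], 'extrinsics': [[0.021, -1.0, -0.009, -115.972], [-0.996, -0.02, -0.082, 497.763], [0.081, 0.011, -0.997, 886.932], [0.0, 0.0, 0.0, 1.0]]}
green_jar_center [([135.0, 205.0], 0.75), ([172.0, 294.0], 0.58)]
red_jar_center []
rack [([170.0, 181.0], 0.89), ([125.0, 173.0], 0.24)]
paddle_handle [([215.0, 422.0], 0.94), ([295.0, 348.0], 0.74), ([236.0, 378.0], 0.68), ([122.0, 173.0], 0.23)]
wrist {'camera_matrix': [[335.622, 0.0, 274.403], [0.0, 335.622, 207.825], [0.0, 0.0, 1.0]], 'tool_from_camera': [[0.001, -0.304, 0.953, -141.173], [1.0, -0.001, -0.001, 0.755], [0.001, 0.953, 0.304, -77.677], [0.0, 0.0, 0.0, 1.0]]}
green_jar_center []
red_jar_center []
rack []
paddle_handle []
{'time_s': 0.75, 'joints': array([ 1.11261106e+00,  3.12878712e-01,  1.49773152e+00,  2.88504015e-05,
        1.33101826e+00, -2.23376944e-01]), 'dq': array([-0.00022094, -0.00065543, -0.00047945,  0.00030032,  0.00110587,
        0.00152084]), 'tau': array([-2.14209160e-05, -4.12123632e+01, -2.59889299e+01, -1.20592872e-04,
        5.04012787e-04,  7.18855802e-06]), 'eef_pos': array([122.13325252, 510.58627437, 231.29319683]), 'ee_rot': array([ 0.70222523,  0.08282047,  0.70225238, -0.08283773]), 'force': array([-0.37128541, -0.17605551,  0.10755736]), 'wrist_torque': array([-0.00306463, -0.01578397,  0.01502182]), 'grip_width': 0.999133197062352}
```

View pics/a_scene.png

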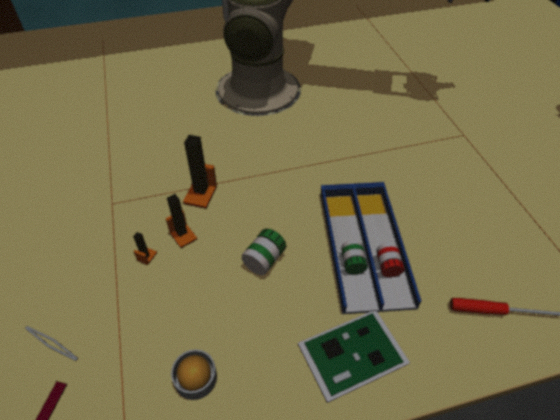

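View pics/a_top.png

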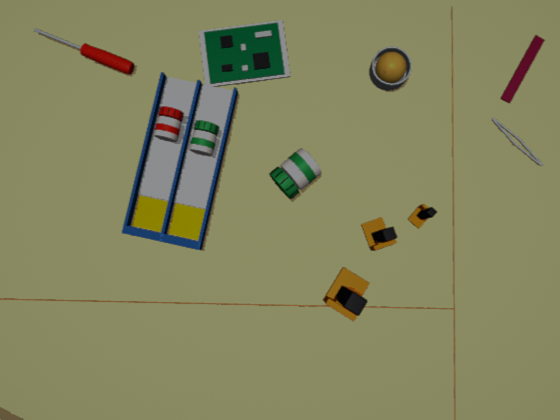

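Candidates for the paddle are big (scene 198,173 / top 348,295), middle (scene 179,222 / top 378,236) and small (scene 143,250 / top 422,215), in column,row order. The middle one is meant. For the jar, the large green one lies loose (scene 264,250) and the small one lies in the lane (scene 353,257), so I want the small one. Next I crop and measure.

```bash
cat > h.py <<'E'
import numpy as np,cv2
from rig import ctrl
C={n:(np.array(ctrl.calibration(n)["camera_matrix"]),np.array(ctrl.calibration(n)["extrinsics"])) for n in("scene","top")}
def proj(n,P):
    K,E=C[n];p=np.atleast_2d(P)@E[:3,:3].T+E[:3,3];q=p@K.T;return q[:,:2]/q[:,2:]
def box(x0,x1,y0,y1,z0,z1): return np.array([[x,y,z] for x in(x0,x1) for y in(y0,y1) for z in(z0,z1)],float)
def T(P,x,y,a):
    c,s=np.cos(a),np.sin(a);Q=P.copy();Q[:,0]=x+c*P[:,0]-s*P[:,1];Q[:,1]=y+s*P[:,0]+c*P[:,1];return Q
def back(n,uv,z):
    K,E=C[n];R,t=E[:3,:3],E[:3,3];d=R.T@np.linalg.inv(K)@np.array([uv[0],uv[1],1.]);o=-R.T@t
    return o+d*(z-o[2])/d[2]
def render(n,boxes,x,y,a):
    S=4;m=np.zeros((420*S,560*S),np.uint8)
    for b in boxes:
        h=cv2.convexHull(((proj(n,T(b,x,y,a))+.5)*S).astype(np.float32)).astype(np.int32);cv2.fillConvexPoly(m,h,255)
    return cv2.resize(m,(560,420),interpolation=cv2.INTER_AREA)/255.
E
python3 - <<'E'
from h import *
for n in("scene","top"):
    im=cv2.imread(f"pics/a_{n}.png")
    (x,y,w,h)=(90,110,340,210) if n=="scene" else (110,60,340,270)
    cv2.imwrite(f"pics/c_{n}.png",cv2.resize(im[y:y+h,x:x+w],None,fx=2.2,fy=2.2,interpolation=cv2.INTER_CUBIC))
# rough
for n,uv,z in [("top",(383,236),88),("scene",(177,213),88),("scene",(353,257),32),("top",(204,136),32),("top",(169,124),32)]:
    print(n,uv,back(n,uv,z).round(1))
E
```

```text
top (383, 236) [ 459.  -275.4   88. ]
scene (177, 213) [ 478.3 -278.7   88. ]
scene (353, 257) [631.2  34.6  32. ]
top (204, 136) [634.1  35.3  32. ]
top (169, 124) [654.9  99.1  32. ]
```

View pics/c_scene.png

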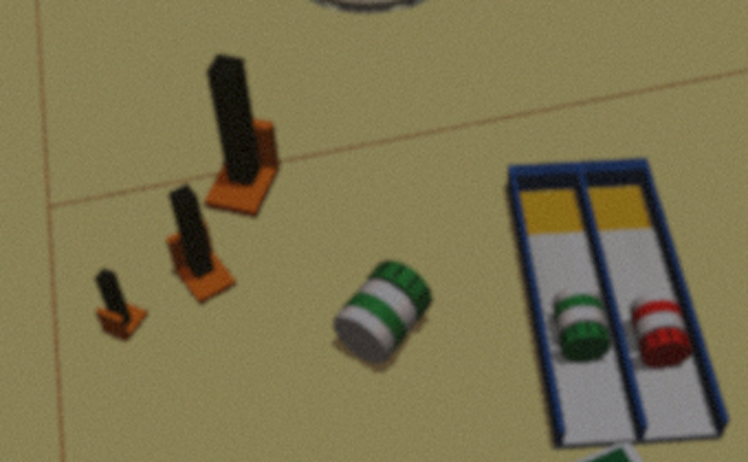

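View pics/c_top.png

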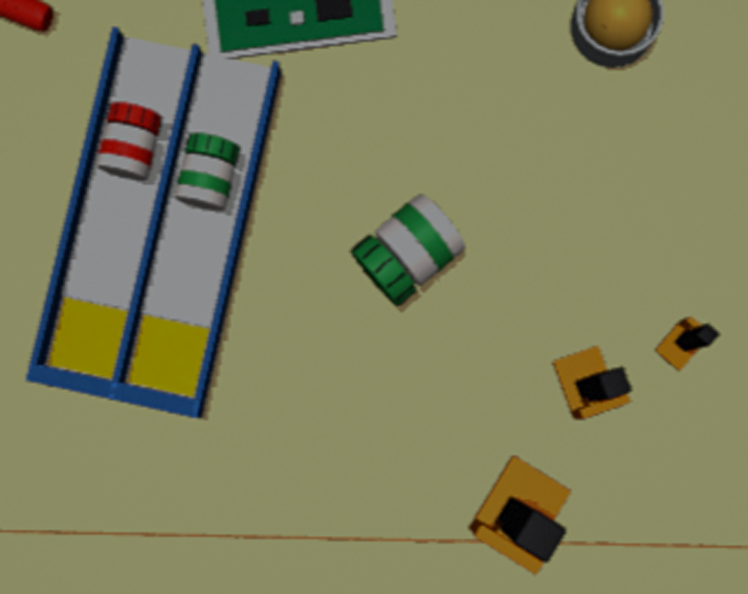

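```bash
cat > fit.py <<'E'
from h import *
from scipy.optimize import minimize
import sys
hsv={n:cv2.cvtColor(cv2.imread(f"pics/a_{n}.png"),cv2.COLOR_BGR2HSV) for n in C}
def near(n,c,r):
    m=np.zeros((420,560),np.uint8);cv2.circle(m,c,r,1,-1);return m>0
def fit(boxes,masks,x0,names):
    masks={n:cv2.GaussianBlur(masks[n].astype(float),(0,0),1) for n in names}
    def f(p): 
        s=0
        for n in names:
            r=cv2.GaussianBlur(render(n,boxes,p[0],p[1],p[2]/100),(0,0),1);s+=((r-masks[n])**2).sum()/masks[n].sum()
        return s
    best=None
    for a in x0[2]:
        p0=np.array([x0[0],x0[1],a*100]);
        r=minimize(f,p0,method="Nelder-Mead",options=dict(initial_simplex=np.vstack([p0,p0+[12,0,0],p0+[0,12,0],p0+[0,0,20]])))
        if best is None or r.fun<best.fun: best=r
    return best.x[0],best.x[1],best.x[2]/100,best.fun
if __name__=="__main__":
    # rack masks by networks
    mk={}
    for n in("scene","top"):
        d=ctrl.cut_out("rack",n)[0]; m=d["pixels"].astype(np.uint8)
        # convex hull of rack incl jars
        mk[n]=m; print(n,m.sum(),d["confidence"])
        c=max(cv2.findContours(m,0,2)[0],key=cv2.contourArea);hh=np.zeros_like(m);cv2.fillConvexPoly(hh,cv2.convexHull(c),1)
        ov=cv2.imread(f"pics/a_{n}.png");mk[n]=hh
    R=[box(-150,150,-71,71,0,32)]
    for ns in (("scene","top"),("scene",),("top",)):
        print("rack",ns,np.round(fit(R,mk,(580,60,[3.3,2.9]),ns),3))
    P=[box(-31,20,-20,20,0,8),box(12,20,-20,20,0,50),box(-10,10,-10,10,0,117)]
    mk={}
    for n,c,r in(("scene",(179,220),34),("top",(381,234),24)):
        H=hsv[n];g=near(n,c,r)
        dark=H[...,2]<70; org=(H[...,0]<20)&(H[...,1]>150)
        mk[n]=(g&(dark|org)).astype(np.uint8)
        cv2.imwrite(f"pics/m_{n}.png",mk[n]*255)
    res={}
    for ns in (("scene","top"),("scene",),("top",)):
        res[ns]=fit(P,mk,(465,-277,np.arange(-3,3.2,.7)),ns);print("paddle",ns,np.round(res[ns],3))
E
python3 fit.py
```

```text
scene 8236 0.62
top 11580 0.64
rack ('scene', 'top') [5.90707e+02 7.70300e+01 2.94600e+00 1.20000e-02]
rack ('scene',) [5.90366e+02 7.76540e+01 2.94500e+00 7.00000e-03]
rack ('top',) [5.90663e+02 7.73390e+01 2.94300e+00 5.00000e-03]
paddle ('scene', 'top') [ 461.611 -280.836   -2.781    0.59 ]
paddle ('scene',) [ 4.62322e+02 -2.80854e+02 -2.79000e+00  2.65000e-01]
paddle ('top',) [ 4.60052e+02 -2.80690e+02  1.92500e+00  2.63000e-01]
```

```bash
python3 - <<'E'
from fit import *
P=[box(-31,20,-20,20,0,8),box(12,20,-20,20,0,50),box(-10,10,-10,10,0,117)]
o=[]
for n,c in(("scene",(179,220)),("top",(381,234))):
    im=cv2.imread(f"pics/a_{n}.png");H=hsv[n]
    print(n,[H[c[1]+i,c[0]+j].tolist() for i,j in((0,0),(-10,-2),(18,10),(0,-12))])
    S=8;a=im[c[1]-36:c[1]+36,c[0]-36:c[0]+36];a=cv2.resize(a,None,fx=S/2,fy=S/2,interpolation=cv2.INTER_CUBIC)
    b=a.copy()
    for bx in P:
        h=cv2.convexHull(((proj(n,T(bx,461.6,-280.8,-2.781))-np.array(c)+36.5)*S/2).astype(np.float32)).astype(np.int32);cv2.polylines(b,[h],True,(255,0,0),1)
    m=cv2.imread(f"pics/m_{n}.png",0)[c[1]-36:c[1]+36,c[0]-36:c[0]+36]
    m=cv2.cvtColor(cv2.resize(m,None,fx=2,fy=2),cv2.COLOR_GRAY2BGR);m=np.pad(m,((0,144),(0,0),(0,0)))
    o.append(np.hstack([a,b,m]))
cv2.imwrite("pics/ov.png",np.vstack(o))
E
```

```text
scene [[10, 73, 21], [40, 104, 22], [12, 214, 138], [12, 193, 98]]
top [[135, 255, 2], [19, 226, 141], [31, 76, 141], [20, 219, 141]]
```

View pics/ov.png

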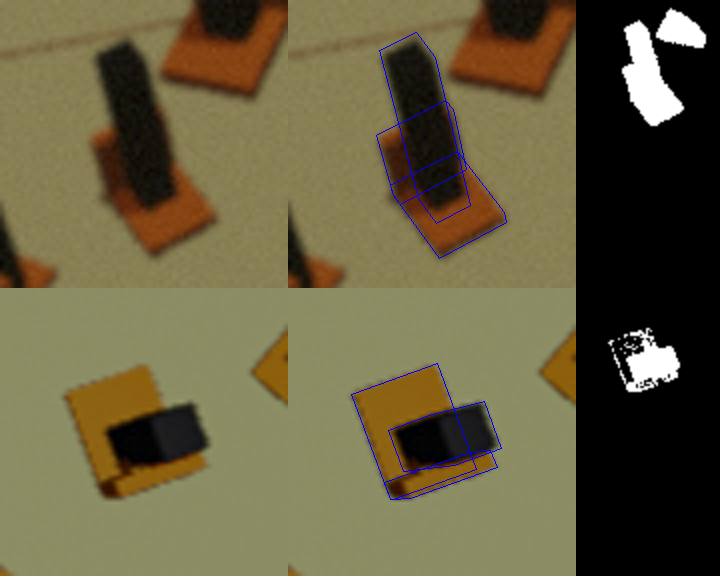

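```bash
python3 - <<'E'
from fit import *
P=[box(-31,20,-20,20,0,8),box(13,20,-20,20,0,50),box(-9,9,-9,9,0,116)]
F=P[:2]
mk={}
for n,c,r in(("scene",(178,222),29),("top",(381,234),24)):
    H=hsv[n];g=near(n,c,r)
    if n=="scene": g&=~near(n,(205,195),24)&~near(n,(145,255),16)
    m=(g&((H[...,2]<70)|((H[...,0]<24)&(H[...,1]>140)))).astype(np.uint8)
    m=cv2.morphologyEx(m,cv2.MORPH_CLOSE,np.ones((3,3)));m=cv2.morphologyEx(m,cv2.MORPH_OPEN,np.ones((3,3)));mk[n]=m
for ns in (("scene","top"),("scene",),("top",)):
    print("paddle",ns,np.round(fit(P,mk,(462,-281,[-2.9,-2.6]),ns),3))
# jars
x,y,a=590.7,77.2,2.945
for l in("green_jar_center","red_jar_center"):
  for n in("scene","top"):
    for d in ctrl.cut_out(l,n):
        uv=d["point"][::-1];p=back(n,uv,32);dx,dy=p[0]-x,p[1]-y
        print(l,n,np.round(uv),d["confidence"],p.round(1),"rack",np.round([np.cos(a)*dx+np.sin(a)*dy,-np.sin(a)*dx+np.cos(a)*dy],1))
        if l[0]=="g":
            m=d["pixels"].astype(np.uint8);(cx,cy),(w,h),an=cv2.minAreaRect(np.argwhere(m)[:,::-1].astype(np.float32));print(w,h,an)
im=cv2.imread("pics/a_top.png")[100:180,140:240];cv2.imwrite("pics/jar.png",cv2.resize(im,None,fx=6,fy=6,interpolation=cv2.INTER_CUBIC))
print(ctrl.sense()["time_s"])
E
```

```text
paddle ('scene', 'top') [ 4.61733e+02 -2.80726e+02 -2.77300e+00  2.00000e-02]
paddle ('scene',) [ 4.62319e+02 -2.80634e+02 -2.75800e+00  1.60000e-02]
paddle ('top',) [ 4.62038e+02 -2.80597e+02 -2.77900e+00  5.00000e-03]
green_jar_center scene [354. 256.] 0.96 [629.   37.4  32. ] rack [-45.3  31.6]
35.65273666381836 23.525955200195312 75.96376037597656
green_jar_center scene [260. 246.] 0.71 [ 558.8 -133.3   32. ] rack [ -9.9 212.7]
31.308147430419922 46.17328643798828 41.6335334777832
green_jar_center top [204. 136.] 0.85 [634.9  34.4  32. ] rack [-51.7  33.4]
25.28778648376465 34.09473419189453 11.888657569885254
green_jar_center top [294. 172.] 0.83 [ 572.5 -127.8   32. ] rack [-22.2 204.6]
34.81733703613281 46.09772872924805 49.398704528808594
red_jar_center scene [388. 260.] 0.61 [655.2  97.7  32. ] rack [-59.2 -32.7]
red_jar_center top [171. 124.] 0.58 [655.9  95.8  32. ] rack [-60.3 -31. ]
1.05
```

View pics/jar.png

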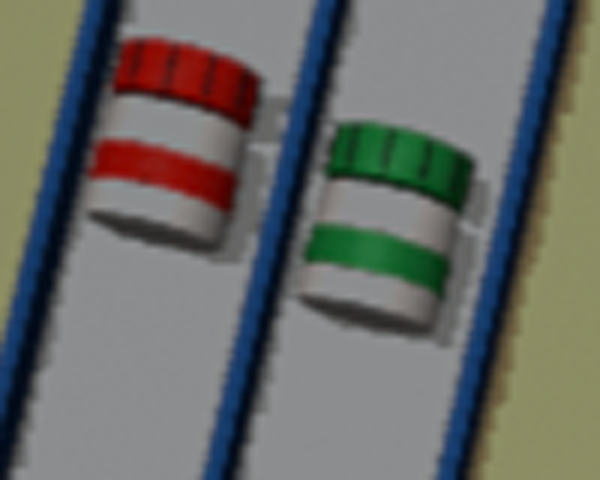

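The jar crop shows the green jar at top px (204,136). Its cap is towards the open end and its axle lies along the lane, not across it as described. I'll push slowly with feedback, which works whether it rolls or slides. Next I plan the reach.

```bash
cat >> h.py <<'E'
from scipy.spatial.transform import Rotation as Ro
def pose():
    s=ctrl.sense();q=s["ee_rot"];return s,Ro.from_quat([q[1],q[2],q[3],q[0]])
def plan(target,jawyaw):
    """print tool-frame shift and turn to a tool-down pose with jaw axis yaw"""
    s,R=pose();d=R.inv().apply(np.array(target)-s["eef_pos"])
    for k in(0,np.pi):
        j=jawyaw+k;X=np.array([0,0,-1.]);Y=np.array([np.cos(j),np.sin(j),0]);G=Ro.from_matrix(np.column_stack([X,Y,np.cross(X,Y)]))
        rv=(R.inv()*G).as_rotvec(degrees=True)
        print("shift tool mm",d.round(1),"shares",(d/150).round(3),"| turn deg",rv.round(1),"shares",(rv/60).round(3))
    M=R.as_matrix();print("t",round(s["time_s"],2),"pos",s["eef_pos"].round(1),"toolY yaw",np.arctan2(M[1,1],M[0,1]).round(3),"down",M[:,0].round(3),"q",s["joints"].round(2),"grip",round(s["grip_width"],3),"F",s["force"].round(1))
E
python3 - <<'E'
from h import *
for j in(-2.775,-2.775+np.pi/2):plan((462,-280.7,180),j)
for n,uv,z in(("top",(349,296),60),("top",(425,213),40)):print(back(n,uv,z).round())
x,y,a=590.7,77.2,2.945
for p in(-120,-90,-50,105):
    print(p,T(np.array([[p,34.,0]]),x,y,a).round(1))
E
```

```text
shift tool mm [  51.3 -690.5  514.6] shares [ 0.342 -4.603  3.431] | turn deg [-124.5   -0.    -0. ] shares [-2.074 -0.    -0.   ]
shift tool mm [  51.3 -690.5  514.6] shares [ 0.342 -4.603  3.431] | turn deg [55.5 -0.   0. ] shares [ 0.926 -0.     0.   ]
t 1.05 pos [122.1 510.6 231.3] toolY yaw 1.336 down [-0. -0. -1.] q [ 1.11  0.31  1.5   0.    1.33 -0.22] grip 0.995 F [-0.6  0.5 -0.3]
shift tool mm [  51.3 -690.5  514.6] shares [ 0.342 -4.603  3.431] | turn deg [145.5  -0.    0. ] shares [ 2.426 -0.     0.   ]
shift tool mm [  51.3 -690.5  514.6] shares [ 0.342 -4.603  3.431] | turn deg [-34.5  -0.   -0. ] shares [-0.574 -0.    -0.   ]
t 1.05 pos [122.1 510.6 231.3] toolY yaw 1.336 down [-0. -0. -1.] q [ 1.11  0.31  1.5   0.    1.33 -0.22] grip 0.995 F [-0.6  0.5 -0.3]
[ 358. -224.   60.]
[ 503. -358.   40.]
-120 [[701.7  20.4   0. ]]
-90 [[672.3  26.3   0. ]]
-50 [[633.1  34.1   0. ]]
105 [[481.1  64.4   0. ]]
```

```bash
cat >> h.py <<'E'
def rows(target,dyaw,n,grip,pos=None,R=None):
    """n equal rows; dyaw = world yaw change (rad)"""
    s,R0=pose();R=R or R0;p=s["eef_pos"] if pos is None else np.array(pos,float);d=(np.array(target)-p)/n;t=-dyaw/n
    for i in range(n):
        v=R.inv().apply(d)/150;print("[%g,%.3f,%.3f,%.3f,%.4f,0,0],"%(grip,*v,np.degrees(t)/60),end="\n" if i%5==4 else " ")
        R=R*Ro.from_rotvec([t,0,0])
E
python3 - <<'E'
from h import *
rows((462,-280.7,205),np.radians(-55.5),20,0.6)
E
```

```text
[0.6,0.009,-0.230,0.172,0.0462,0,0], [0.6,0.009,-0.222,0.182,0.0462,0,0], [0.6,0.009,-0.213,0.193,0.0462,0,0], [0.6,0.009,-0.203,0.203,0.0462,0,0], [0.6,0.009,-0.193,0.213,0.0462,0,0],
[0.6,0.009,-0.182,0.222,0.0462,0,0], [0.6,0.009,-0.171,0.230,0.0462,0,0], [0.6,0.009,-0.160,0.238,0.0462,0,0], [0.6,0.009,-0.148,0.246,0.0462,0,0], [0.6,0.009,-0.136,0.253,0.0462,0,0],
[0.6,0.009,-0.124,0.259,0.0462,0,0], [0.6,0.009,-0.111,0.265,0.0462,0,0], [0.6,0.009,-0.098,0.270,0.0462,0,0], [0.6,0.009,-0.085,0.274,0.0462,0,0], [0.6,0.009,-0.072,0.278,0.0462,0,0],
[0.6,0.009,-0.058,0.281,0.0462,0,0], [0.6,0.009,-0.044,0.284,0.0462,0,0], [0.6,0.009,-0.031,0.285,0.0462,0,0], [0.6,0.009,-0.017,0.287,0.0462,0,0], [0.6,0.009,-0.003,0.287,0.0462,0,0],
```

Request:
{"name": "move_arm", "arguments": {
  "targets": [
    [[0.6, 0.009, -0.23, 0.172, 0.0462, 0, 0], [0.6, 0.009, -0.222, 0.182, 0.0462, 0, 0], [0.6, 0.009, -0.213, 0.193, 0.0462, 0, 0], [0.6, 0.009, -0.203, 0.203, 0.0462, 0, 0], [0.6, 0.009, -0.193, 0.213, 0.0462, 0, 0]]
  ],
  "force": 40
}}

```text
time_s: 1.55
eef_pos: [207.3, 311.1, 224.6]
ee_rot: [0.687, 0.168, 0.687, -0.167]
force: [0.7, 0.3, 0.1]
grip_width: 0.594
```

Request:
{"name": "move_arm", "arguments": {
  "targets": [
    [[0.6, 0.009, -0.182, 0.222, 0.0462, 0, 0], [0.6, 0.009, -0.171, 0.23, 0.0462, 0, 0], [0.6, 0.009, -0.16, 0.238, 0.0462, 0, 0], [0.6, 0.009, -0.148, 0.246, 0.0462, 0, 0], [0.6, 0.009, -0.136, 0.253, 0.0462, 0, 0]]
  ]
}}

```text
time_s: 2.05
eef_pos: [292.6, 113.3, 218.0]
ee_rot: [0.662, 0.249, 0.661, -0.249]
force: [1.0, 0.8, -0.3]
grip_width: 0.601
```

Request:
{"name": "move_arm", "arguments": {
  "targets": [
    [[0.6, 0.009, -0.124, 0.259, 0.0462, 0, 0], [0.6, 0.009, -0.111, 0.265, 0.0462, 0, 0], [0.6, 0.009, -0.098, 0.27, 0.0462, 0, 0], [0.6, 0.009, -0.085, 0.274, 0.0462, 0, 0], [0.6, 0.009, -0.072, 0.278, 0.0462, 0, 0]]
  ]
}}

```text
time_s: 2.55
eef_pos: [377.8, -84.8, 211.2]
ee_rot: [0.627, 0.328, 0.626, -0.328]
force: [1.2, 1.1, 0.2]
grip_width: 0.596
```

Request:
{"name": "move_arm", "arguments": {
  "targets": [
    [[0.6, 0.009, -0.058, 0.281, 0.0462, 0, 0], [0.6, 0.009, -0.044, 0.284, 0.0462, 0, 0], [0.6, 0.009, -0.031, 0.285, 0.0462, 0, 0], [0.6, 0.009, -0.017, 0.287, 0.0462, 0, 0], [0.6, 0.009, -0.003, 0.287, 0.0462, 0, 0]]
  ]
}}

```text
time_s: 3.05
eef_pos: [463.0, -282.4, 204.2]
ee_rot: [0.583, 0.401, 0.583, -0.401]
force: [0.6, 0.7, 0.4]
grip_width: 0.598
```

Request:
{"name": "move_arm", "arguments": {
  "targets": [
    [[0.6, 0, 0, 0, 0, 0, 0], [0.6, 0, 0, 0, 0, 0, 0]]
  ]
}}

```text
time_s: 3.25
eef_pos: [462.3, -280.9, 203.7]
ee_rot: [0.583, 0.4, 0.583, -0.4]
force: [-0.1, 0.4, 0.0]
grip_width: 0.599
```

```bash
python3 - <<'E'
from h import *
plan((462,-280.7,69),0.367)
s,R=pose()
im=ctrl.capture("wrist");im=cv2.cvtColor(im,cv2.COLOR_RGB2BGR)
c=ctrl.calibration("wrist");K=np.array(c["camera_matrix"]);M=np.array(c["tool_from_camera"])
def pw(P):
    t=R.inv().apply(P-s["eef_pos"]);q=(t-M[:3,3])@M[:3,:3];q=q@K.T;return q[:,:2]/q[:,2:]
for b in [box(-31,20,-20,20,0,8),box(13,20,-20,20,0,50),box(-10,10,-10,10,8,117)]:
    q=pw(T(b,462,-280.7,-2.775)).astype(np.float32);cv2.polylines(im,[cv2.convexHull(q).astype(np.int32)],True,(255,0,0),1)
cv2.imwrite("pics/w1.png",im)
E
```

```text
shift tool mm [ 1.347e+02 -2.000e-01 -1.000e-01] shares [ 0.898 -0.001 -0.001] | turn deg [ 0.  -0.1  0. ] shares [ 0.001 -0.001  0.   ]
shift tool mm [ 1.347e+02 -2.000e-01 -1.000e-01] shares [ 0.898 -0.001 -0.001] | turn deg [-1.8e+02 -0.0e+00 -1.0e-01] shares [-2.999e+00 -1.000e-03 -2.000e-03]
t 3.25 pos [ 462.3 -280.9  203.7] toolY yaw 0.368 down [-0.001  0.001 -1.   ] q [-0.76  0.37  1.49  0.    1.28 -1.13] grip 0.599 F [-0.1  0.4  0. ]
```

View pics/w1.png

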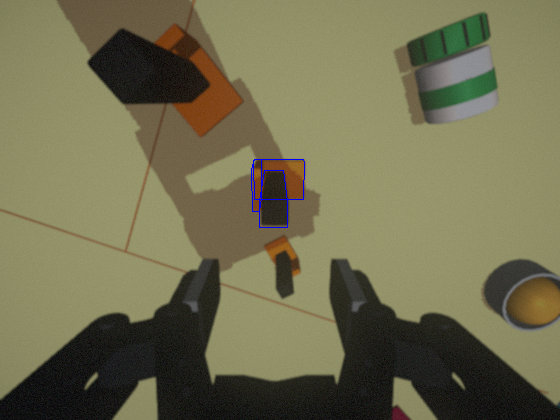

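The wrist view shows the middle paddle's handle at (274,200), inside the projected model, with the jaws straddling it. Descending.

Request:
{"name": "move_arm", "arguments": {
  "targets": [
    [[0.6, 0.2, 0, 0, 0, 0, 0], [0.6, 0.2, 0, 0, 0, 0, 0], [0.6, 0.2, 0, 0, 0, 0, 0], [0.6, 0.2, 0, 0, 0, 0, 0], [0.6, 0.1, 0, 0, 0, 0, 0]]
  ]
}}

```text
time_s: 3.8
eef_pos: [461.7, -278.8, 67.6]
ee_rot: [0.582, 0.4, 0.584, -0.399]
force: [0.5, -0.4, 0.6]
grip_width: 0.602
```

Request:
{"name": "move_arm", "arguments": {
  "targets": [
    [[0.15, 0, 0, 0, 0, 0, 0], [0, 0, 0, 0, 0, 0, 0], [0, 0, 0, 0, 0, 0, 0], [0, 0, 0, 0, 0, 0, 0], [0, 0, 0, 0, 0, 0, 0]]
  ],
  "force": 40
}}

```text
time_s: 4.3
eef_pos: [462.9, -280.8, 70.4]
ee_rot: [0.584, 0.4, 0.583, -0.4]
force: [-1.7, 0.8, 7.0]
grip_width: 0.229
```

```bash
python3 - <<'E'
from h import *
plan((462,-280.7,169),0.367)
E
```

```text
shift tool mm [-98.6  -0.7  -0.3] shares [-0.657 -0.005 -0.002] | turn deg [ 0.1  0.1 -0. ] shares [ 0.001  0.001 -0.001]
shift tool mm [-98.6  -0.7  -0.3] shares [-0.657 -0.005 -0.002] | turn deg [-1.799e+02  1.000e-01  1.000e-01] shares [-2.999e+00  1.000e-03  2.000e-03]
t 4.3 pos [ 462.9 -280.8   70.4] toolY yaw 0.369 down [ 0.001 -0.001 -1.   ] q [-0.76  0.53  1.64  0.    0.97 -1.13] grip 0.229 F [-1.7  0.8  7. ]
```

```bash
python3 - <<'E'
from h import *
x,y,a=590.7,77.2,2.945
t=T(np.array([[-122,34.,0]]),x,y,a)[0];print(t)
rows((t[0],t[1],170),2.945-2*np.pi+2.775,10,0,pos=(462.9,-280.8,170))
E
```

```text
[703.70883658  20.0248056    0.        ]
[0,-0.000,0.222,-0.129,0.0538,0,0], [0,-0.000,0.214,-0.142,0.0538,0,0], [0,-0.000,0.206,-0.153,0.0538,0,0], [0,-0.000,0.197,-0.165,0.0538,0,0], [0,-0.000,0.188,-0.176,0.0538,0,0],
[0,-0.000,0.177,-0.186,0.0538,0,0], [0,-0.000,0.167,-0.196,0.0538,0,0], [0,-0.000,0.155,-0.205,0.0538,0,0], [0,-0.000,0.144,-0.213,0.0538,0,0], [0,-0.000,0.131,-0.221,0.0538,0,0],
```

Request:
{"name": "move_arm", "arguments": {
  "targets": [
    [[0, -0.1, 0, 0, 0, 0, 0], [0, -0.2, 0, 0, 0, 0, 0], [0, -0.2, 0, 0, 0, 0, 0], [0, -0.17, 0, 0, 0, 0, 0], [0, 0, 0, 0, 0, 0, 0]]
  ]
}}

```text
time_s: 4.8
eef_pos: [463.6, -281.6, 173.3]
ee_rot: [0.585, 0.4, 0.581, -0.4]
force: [0.9, -1.2, -1.3]
grip_width: 0.23
```

```bash
python3 - <<'E'
from h import *
s,R=pose();print(s["eef_pos"],s["grip_width"],s["force"])
cv2.imwrite("pics/b.png",cv2.cvtColor(ctrl.capture("scene"),cv2.COLOR_RGB2BGR))
E
```

```text
[ 463.6209015  -281.59061286  173.26554257] 0.2296520210610099 [ 0.9410374  -1.22653446 -1.28553996]
```

View pics/b.png

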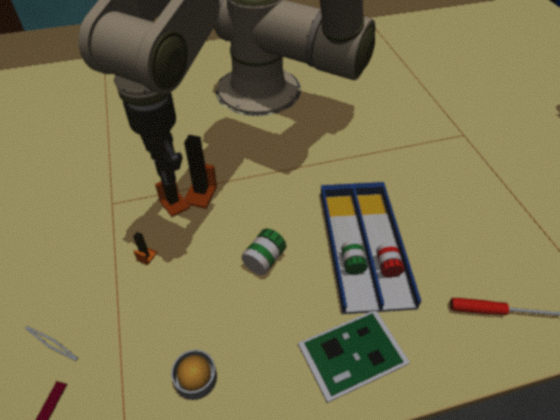

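The paddle is held at scene (172,195) and lifted clear, with nothing else disturbed. Carrying it to the lane.

Request:
{"name": "move_arm", "arguments": {
  "targets": [
    [[0, 0, 0.222, -0.129, 0.0538, 0, 0], [0, 0, 0.214, -0.142, 0.0538, 0, 0], [0, 0, 0.206, -0.153, 0.0538, 0, 0], [0, 0, 0.197, -0.165, 0.0538, 0, 0], [0, 0, 0.188, -0.176, 0.0538, 0, 0]]
  ]
}}

```text
time_s: 5.35
eef_pos: [583.2, -128.6, 168.0]
ee_rot: [0.52, 0.478, 0.521, -0.479]
force: [-0.1, -0.4, -0.5]
grip_width: 0.228
```

Request:
{"name": "move_arm", "arguments": {
  "targets": [
    [[0, 0, 0.177, -0.186, 0.0538, 0, 0], [0, 0, 0.167, -0.196, 0.0538, 0, 0], [0, 0, 0.155, -0.205, 0.0538, 0, 0], [0, 0, 0.144, -0.213, 0.0538, 0, 0], [0, 0, 0.131, -0.221, 0.0538, 0, 0]]
  ]
}}

```text
time_s: 5.85
eef_pos: [703.6, 21.8, 167.6]
ee_rot: [-0.448, -0.546, -0.449, 0.548]
force: [0.0, 0.2, -1.6]
grip_width: 0.23
```

Request:
{"name": "move_arm", "arguments": {
  "targets": [
    [[0, 0, 0, 0, 0, 0, 0], [0, 0, 0, 0, 0, 0, 0], [0, 0, 0, 0, 0, 0, 0]]
  ]
}}

```text
time_s: 6.15
eef_pos: [702.8, 19.6, 168.8]
ee_rot: [-0.448, -0.546, -0.449, 0.547]
force: [-0.5, 0.1, -2.3]
grip_width: 0.231
```

```bash
cat >> h.py <<'E'
RK=(590.7,77.2,2.945)
def inrack(p):
    x,y,a=RK;dx,dy=p[0]-x,p[1]-y;return np.array([np.cos(a)*dx+np.sin(a)*dy,-np.sin(a)*dx+np.cos(a)*dy])
def over(n,name,crop,P,px,py,yaw,z0):
    im=cv2.cvtColor(ctrl.capture(n),cv2.COLOR_RGB2BGR)
    S=4;x,y,w,h=crop;a=cv2.resize(im[y:y+h,x:x+w],None,fx=S,fy=S,interpolation=cv2.INTER_CUBIC);b=a.copy()
    for bx in P:
        q=T(bx+[0,0,z0],px,py,yaw);cv2.polylines(b,[cv2.convexHull(((proj(n,q)-[x,y]+.5)*S).astype(np.float32)).astype(np.int32)],True,(255,0,0),1)
    cv2.imwrite(name,b)
PB=[box(-31,20,-20,20,0,8),box(13,20,-20,20,0,50),box(-10,10,-10,10,8,117)]
E
python3 - <<'E'
from h import *
plan((703.7,20,84),2.945-np.pi)
s,R=pose();p=s["eef_pos"];print(inrack(p))
over("scene","pics/d_s.png",(280,160,180,140),PB,p[0],p[1],2.945,p[2]-70)
over("top","pics/d_t.png",(100,40,180,140),PB,p[0],p[1],2.945,p[2]-70)
E
```

```text
shift tool mm [84.8  1.  -0.6] shares [ 0.565  0.007 -0.004] | turn deg [0.1 0.  0.1] shares [0.001 0.    0.002]
shift tool mm [84.8  1.  -0.6] shares [ 0.565  0.007 -0.004] | turn deg [-179.9   -0.2    0. ] shares [-2.999e+00 -3.000e-03  1.000e-03]
t 6.15 pos [702.8  19.6 168.8] toolY yaw -0.196 down [-0.002  0.    -1.   ] q [-0.14  0.77  0.94 -0.    1.44  0.06] grip 0.231 F [-0.5  0.1 -2.3]
[-121.15920755   34.6327489 ]
```

View pics/d_s.png

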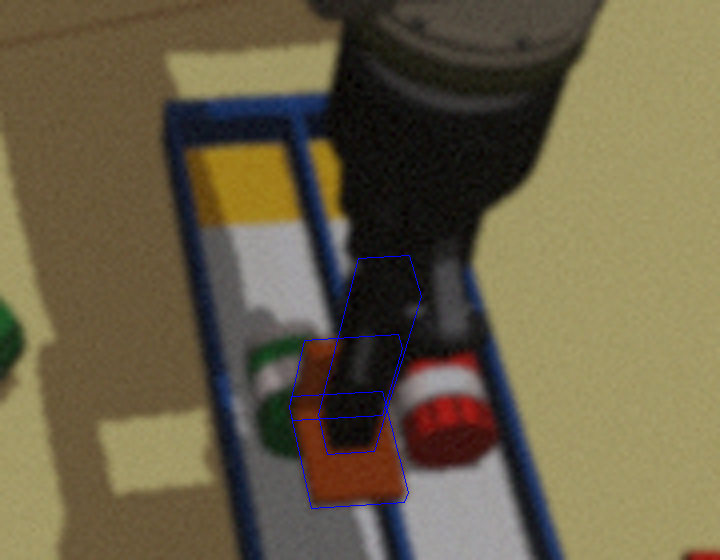

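View pics/d_t.png

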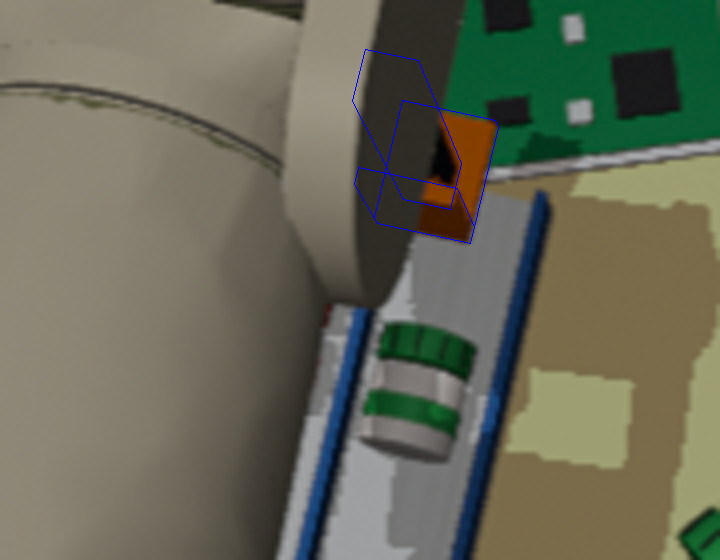

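Request:
{"name": "move_arm", "arguments": {
  "targets": [
    [[0, 0.17, 0, 0, 0, 0, 0], [0, 0.17, 0, 0, 0, 0, 0], [0, 0.14, 0, 0, 0, 0, 0], [0, 0.09, 0, 0, 0, 0, 0], [0, 0, 0, 0, 0, 0, 0]]
  ]
}}

```text
time_s: 6.75
eef_pos: [702.4, 19.9, 82.5]
ee_rot: [-0.448, -0.546, -0.45, 0.547]
force: [0.2, 0.0, -1.4]
grip_width: 0.232
```

Request:
{"name": "move_arm", "arguments": {
  "targets": [
    [[0, 0, 0, 0, 0, 0, 0], [0, 0, -0.02, 0, 0, 0, 0], [0, 0, -0.03, 0, 0, 0, 0], [0, 0, -0.04, 0, 0, 0, 0], [0, 0, -0.04, 0, 0, 0, 0]]
  ]
}}

```text
time_s: 7.25
eef_pos: [683.7, 24.3, 84.7]
ee_rot: [0.449, 0.546, 0.449, -0.546]
force: [0.1, 0.0, -2.0]
grip_width: 0.226
```

```bash
python3 - <<'E'
from h import *
plan((703.7,20,84),2.945-np.pi)
s,R=pose();p=s["eef_pos"];print(inrack(p))
over("scene","pics/e_s.png",(280,160,180,140),PB,p[0],p[1],2.945,p[2]-70)
over("top","pics/e_t.png",(100,40,180,140),PB,p[0],p[1],2.945,p[2]-70)
E
```

```text
shift tool mm [ 0.7 20.4  0.4] shares [0.004 0.136 0.002] | turn deg [ 0.1 -0.  -0. ] shares [ 0.002 -0.    -0.   ]
shift tool mm [ 0.7 20.4  0.4] shares [0.004 0.136 0.002] | turn deg [-179.9    0.    -0. ] shares [-2.998e+00  1.000e-03 -0.000e+00]
t 7.25 pos [683.7  24.3  84.7] toolY yaw -0.195 down [ 0. -0. -1.] q [-0.14  0.79  1.12  0.    1.23  0.06] grip 0.226 F [ 0.1  0.  -2. ]
[-101.55441358   33.70815646]
```

View pics/e_s.png

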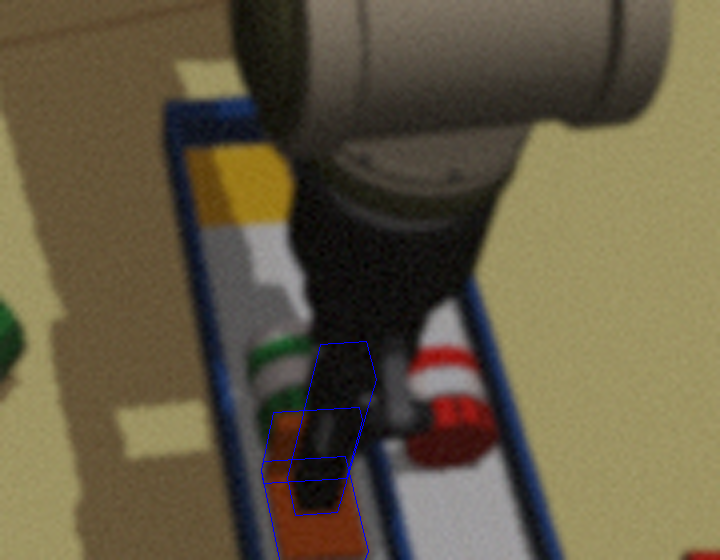

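View pics/e_t.png

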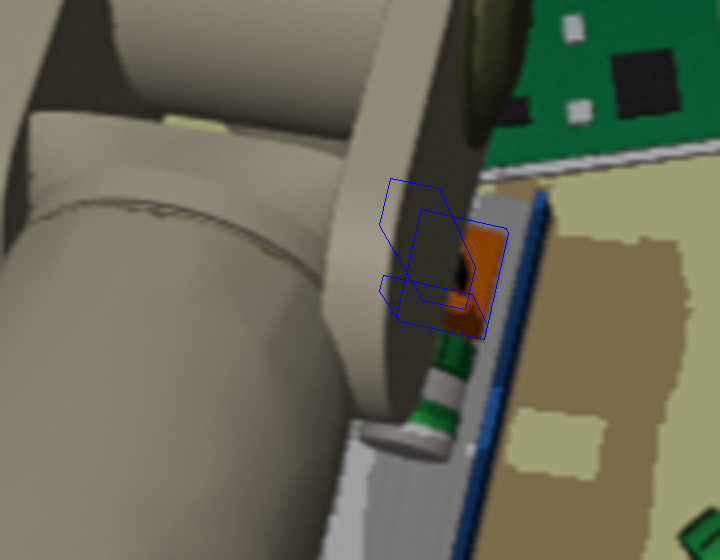

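Request:
{"name": "move_arm", "arguments": {
  "targets": [
    [[0, 0, -0.03, 0, 0, 0, 0], [0, 0, -0.03, 0, 0, 0, 0], [0, 0, -0.04, 0, 0, 0, 0], [0, 0, -0.04, 0, 0, 0, 0], [0, 0, -0.04, 0, 0, 0, 0]]
  ]
}}

```text
time_s: 7.85
eef_pos: [657.2, 29.5, 84.3]
ee_rot: [0.449, 0.546, 0.449, -0.546]
force: [0.2, 0.3, -1.5]
grip_width: 0.23
```

```bash
python3 - <<'E'
from h import *
plan((703.7,20,84),2.945-np.pi)
s,R=pose();p=s["eef_pos"];print(inrack(p))
over("top","pics/f_t.png",(100,40,180,140),PB,p[0],p[1],2.945,p[2]-70)
over("scene","pics/f_s.png",(280,160,180,140),PB,p[0],p[1],2.945,p[2]-70)
E
```

```text
shift tool mm [ 0.3 47.4  0.3] shares [0.002 0.316 0.002] | turn deg [ 0.1  0.  -0. ] shares [ 0.002  0.    -0.   ]
shift tool mm [ 0.3 47.4  0.3] shares [0.002 0.316 0.002] | turn deg [-179.9    0.     0. ] shares [-2.998  0.     0.   ]
t 7.85 pos [657.2  29.5  84.3] toolY yaw -0.195 down [ 0. -0. -1.] q [-0.13  0.74  1.22 -0.    1.18  0.06] grip 0.23 F [ 0.2  0.3 -1.5]
[-74.5751506   33.79366862]
```

View pics/f_t.png

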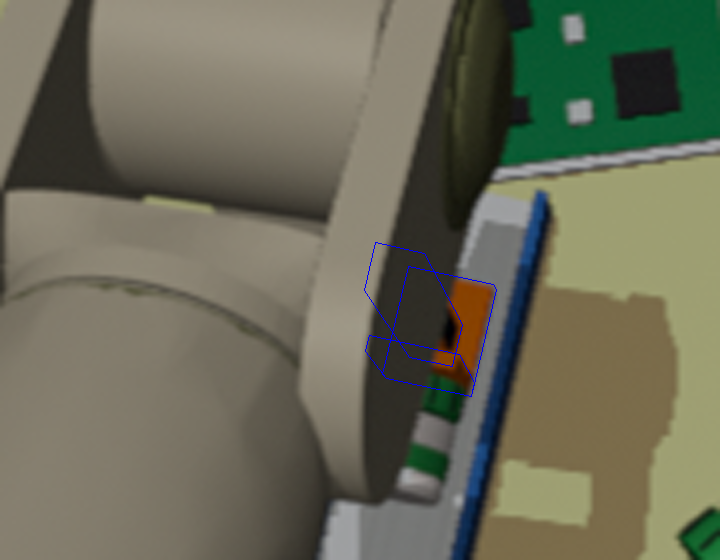

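View pics/f_s.png

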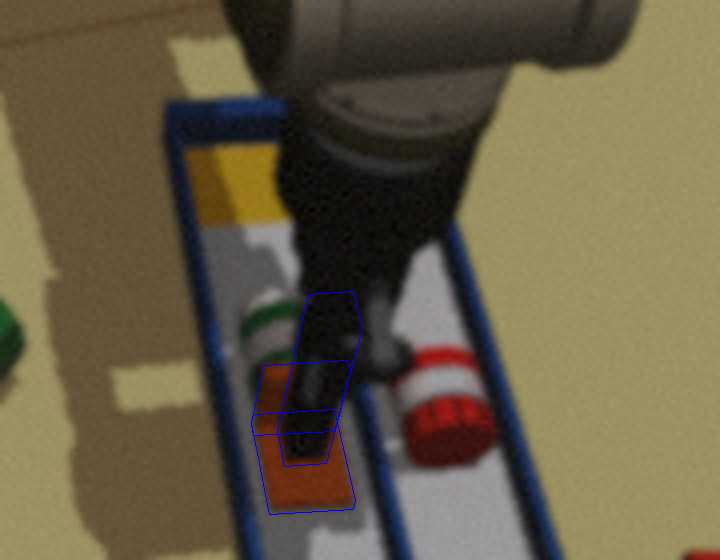

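The jar moves along axially, in contact with the blade (top crop 435,395) and straight in the lane. Continuing at the same pace.

Request:
{"name": "move_arm", "arguments": {
  "targets": [
    [[0, 0, -0.04, 0, 0, 0, 0], [0, 0, -0.04, 0, 0, 0, 0], [0, 0, -0.04, 0, 0, 0, 0], [0, 0, -0.04, 0, 0, 0, 0], [0, 0, -0.04, 0, 0, 0, 0]]
  ]
}}

```text
time_s: 8.45
eef_pos: [627.8, 35.3, 84.4]
ee_rot: [0.449, 0.546, 0.449, -0.546]
force: [0.8, -0.3, -0.5]
grip_width: 0.228
```

Request:
{"name": "move_arm", "arguments": {
  "targets": [
    [[0, 0, -0.04, 0, 0, 0, 0], [0, 0, -0.04, 0, 0, 0, 0], [0, 0, -0.04, 0, 0, 0, 0], [0, 0, -0.04, 0, 0, 0, 0], [0, 0, -0.04, 0, 0, 0, 0]]
  ]
}}

```text
time_s: 8.95
eef_pos: [598.4, 41.1, 84.4]
ee_rot: [0.449, 0.546, 0.449, -0.546]
force: [1.0, 0.1, -0.7]
grip_width: 0.229
```

Request:
{"name": "move_arm", "arguments": {
  "targets": [
    [[0, 0, -0.04, 0, 0, 0, 0], [0, 0, -0.04, 0, 0, 0, 0], [0, 0, -0.04, 0, 0, 0, 0], [0, 0, -0.04, 0, 0, 0, 0], [0, 0, -0.04, 0, 0, 0, 0]]
  ]
}}

```text
time_s: 9.45
eef_pos: [569.0, 46.9, 84.3]
ee_rot: [0.449, 0.546, 0.449, -0.546]
force: [1.6, 0.2, 0.3]
grip_width: 0.23
```

```bash
python3 - <<'E'
from h import *
plan((703.7,20,84),2.945-np.pi)
s,R=pose();p=s["eef_pos"];print(inrack(p))
over("top","pics/g_t.png",(100,120,180,140),PB,p[0],p[1],2.945,p[2]-70)
over("scene","pics/g_s.png",(280,160,180,140),PB,p[0],p[1],2.945,p[2]-70)
E
```

```text
shift tool mm [  0.4 137.4   0.3] shares [0.002 0.916 0.002] | turn deg [ 0.1  0.  -0. ] shares [ 0.002  0.    -0.   ]
shift tool mm [  0.4 137.4   0.3] shares [0.002 0.916 0.002] | turn deg [-179.9    0.     0. ] shares [-2.998  0.     0.   ]
t 9.45 pos [569.   46.9  84.3] toolY yaw -0.195 down [ 0. -0. -1.] q [-0.12  0.56  1.53 -0.    1.05  0.07] grip 0.23 F [1.6 0.2 0.3]
[15.36250503 33.9473548 ]
```

View pics/g_t.png

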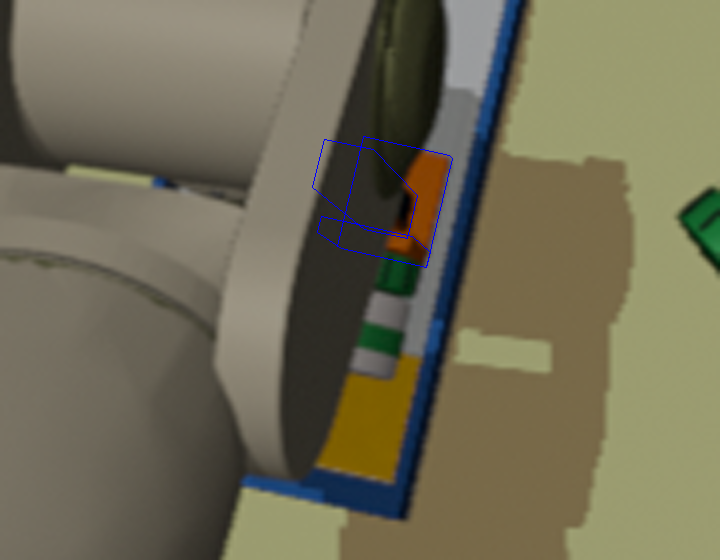

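View pics/g_s.png

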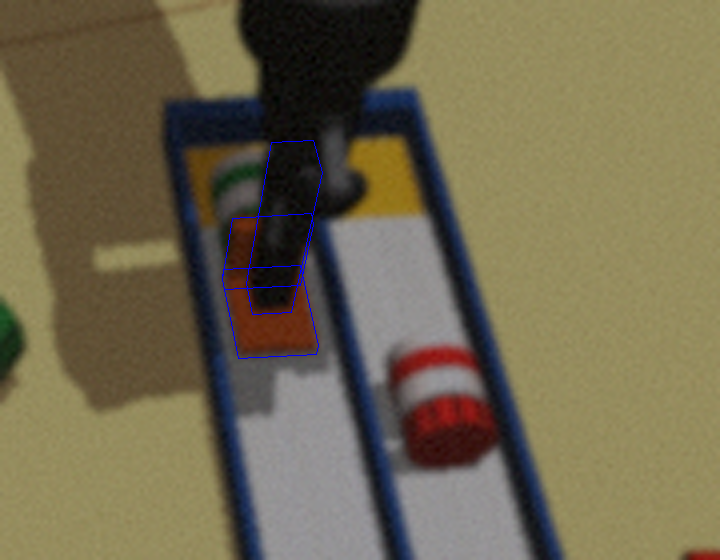

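Request:
{"name": "move_arm", "arguments": {
  "targets": [
    [[0, 0, -0.04, 0, 0, 0, 0], [0, 0, -0.04, 0, 0, 0, 0], [0, 0, -0.04, 0, 0, 0, 0], [0, 0, -0.04, 0, 0, 0, 0], [0, 0, -0.03, 0, 0, 0, 0]]
  ]
}}

```text
time_s: 10.05
eef_pos: [540.7, 52.5, 84.2]
ee_rot: [-0.449, -0.546, -0.449, 0.546]
force: [0.9, -0.3, -1.5]
grip_width: 0.231
```

Request:
{"name": "move_arm", "arguments": {
  "targets": [
    [[0, 0, -0.03, 0, 0, 0, 0], [0, 0, -0.03, 0, 0, 0, 0], [0, 0, -0.015, 0, 0, 0, 0], [0, 0, -0.01, 0, 0, 0, 0], [0, 0, 0, 0, 0, 0, 0]]
  ]
}}

```text
time_s: 10.55
eef_pos: [528.8, 54.9, 84.3]
ee_rot: [-0.449, -0.546, -0.449, 0.546]
force: [-0.1, 0.0, -1.7]
grip_width: 0.227
```

```bash
python3 - <<'E'
from h import *
plan((703.7,20,84),2.945-np.pi)
s,R=pose();p=s["eef_pos"];print(inrack(p))
JB=[]
over("top","pics/i_t.png",(100,150,180,140),PB,p[0],p[1],2.945,p[2]-70)
over("scene","pics/i_s.png",(280,140,180,140),PB,p[0],p[1],2.945,p[2]-70)
E
```

```text
shift tool mm [  0.2 178.3   0.3] shares [1.000e-03 1.189e+00 2.000e-03] | turn deg [0.1 0.  0. ] shares [0.002 0.    0.   ]
shift tool mm [  0.2 178.3   0.3] shares [1.000e-03 1.189e+00 2.000e-03] | turn deg [-179.9   -0.     0. ] shares [-2.998e+00 -1.000e-03  0.000e+00]
t 10.55 pos [528.8  54.9  84.3] toolY yaw -0.195 down [-0.  0. -1.] q [-0.12  0.49  1.66 -0.    1.    0.08] grip 0.227 F [-0.1  0.  -1.7]
[56.33246104 34.0049708 ]
```

View pics/i_t.png

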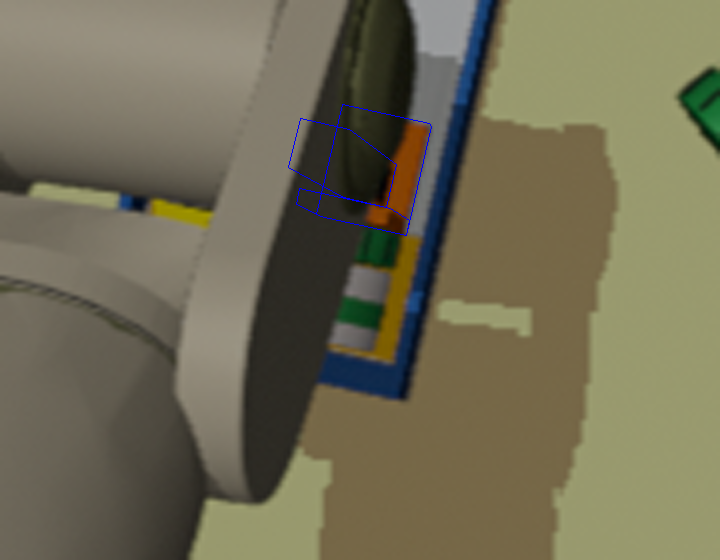

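View pics/i_s.png

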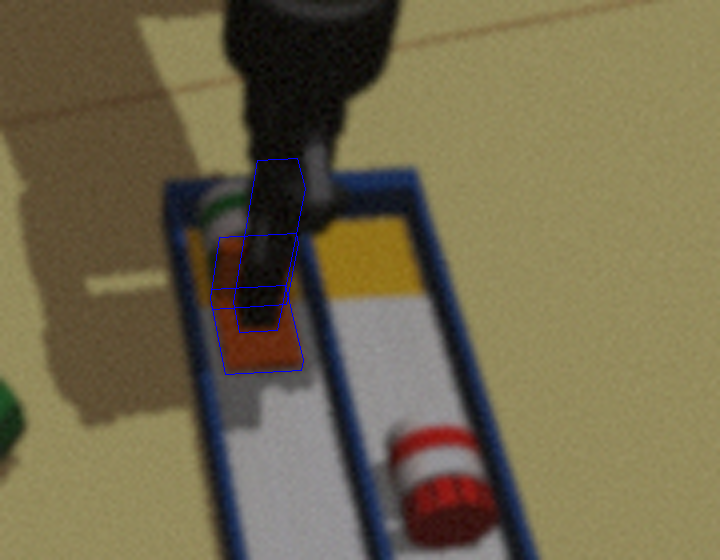

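Request:
{"name": "move_arm", "arguments": {
  "targets": [
    [[0, 0, -0.01, 0, 0, 0, 0], [0, 0, -0.01, 0, 0, 0, 0], [0, 0, 0, 0, 0, 0, 0]]
  ]
}}

```text
time_s: 10.95
eef_pos: [525.9, 55.4, 84.3]
ee_rot: [-0.449, -0.546, -0.449, 0.546]
force: [0.1, -1.3, -0.7]
grip_width: 0.225
```

Request:
{"name": "move_arm", "arguments": {
  "targets": [
    [[0, 0, 0.05, 0, 0, 0, 0], [0, 0, 0.1, 0, 0, 0, 0], [0, 0, 0.15, 0, 0, 0, 0], [0, 0, 0.15, 0, 0, 0, 0], [0, 0, 0.1, 0, 0, 0, 0]]
  ]
}}

```text
time_s: 11.45
eef_pos: [608.5, 39.0, 84.2]
ee_rot: [0.449, 0.546, 0.449, -0.546]
force: [0.1, 0.4, -1.4]
grip_width: 0.229
```

```bash
python3 - <<'E'
from h import *
plan((703.7,20,84),2.945-np.pi)
s,R=pose();p=s["eef_pos"];print(inrack(p))
th=np.linspace(0,2*np.pi,16)
J=[np.c_[np.r_[th*0-27,th*0+27]+105,34+np.r_[22*np.cos(th)]*1 .repeat(1) if 0 else np.r_[22*np.cos(th),22*np.cos(th)]+34,np.r_[22*np.sin(th),22*np.sin(th)]+28]]
for n,c in(("top",(100,150,180,140)),("scene",(280,140,180,140))):
    over(n,f"pics/j_{n}.png",c,J,*RK,0)
    for d in ctrl.cut_out("green_jar_center",n):
        q=back(n,d["point"][::-1],28);print(n,d["point"],round(d["confidence"],2),inrack(q))
E
```

```text
shift tool mm [ 0.2 97.1  0.1] shares [0.001 0.647 0.001] | turn deg [ 0.1  0.  -0. ] shares [ 0.001  0.    -0.   ]
shift tool mm [ 0.2 97.1  0.1] shares [0.001 0.647 0.001] | turn deg [-179.9    0.     0. ] shares [-2.999e+00  1.000e-03  0.000e+00]
t 11.45 pos [608.5  39.   84.2] toolY yaw -0.195 down [ 0. -0. -1.] q [-0.13  0.64  1.4  -0.    1.1   0.07] grip 0.229 F [ 0.1  0.4 -1.4]
[-24.94588592  34.03117319]
top [173.5, 294.2] 0.9 [-19.69713083 205.20414408]
top [219.6, 187.1] 0.72 [102.01382412  36.8051315 ]
scene [249.5, 260.4] 0.73 [-14.79922136 212.64535623]
scene [200.0, 339.5] 0.57 [103.75372798  34.85502034]
```

View pics/j_top.png

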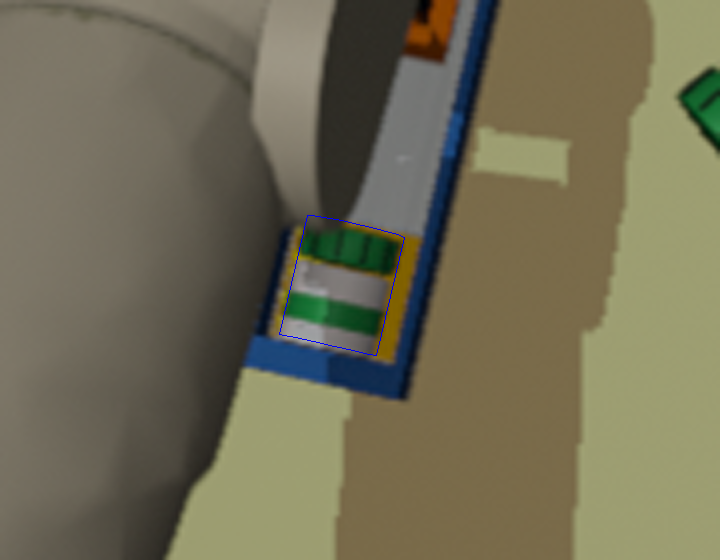

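View pics/j_scene.png

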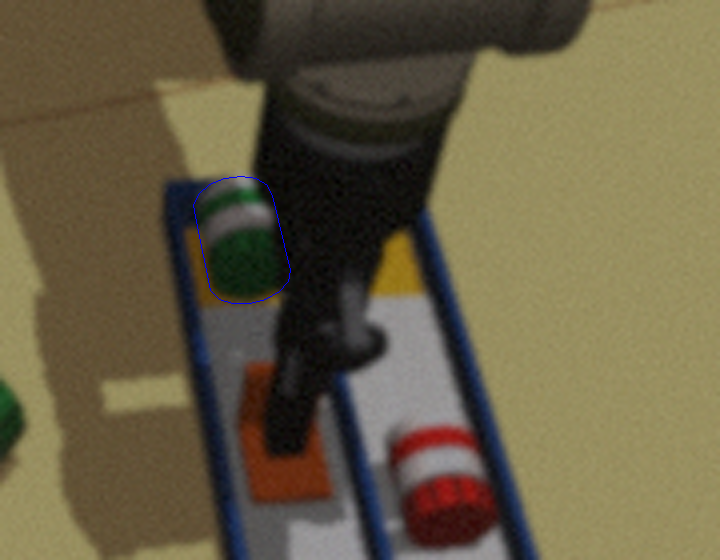

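The green jar lies fully in the dip, with yellow visible between its cap and the step edge. The networks put its centre at x ≈ 102–104 mm, and the red jar is undisturbed. Now I lift the paddle and set it down on free bench near (450,-100).

```bash
python3 - <<'E'
from h import *
s,_=pose();p=s["eef_pos"]
rows((450,-100,0),0,5,0,pos=(p[0],p[1],0))
E
```

```text
[0,0.000,-0.169,0.223,0.0000,0,0], [0,0.000,-0.169,0.223,0.0000,0,0], [0,0.000,-0.169,0.223,0.0000,0,0], [0,0.000,-0.169,0.223,0.0000,0,0], [0,0.000,-0.169,0.223,0.0000,0,0],
```

Request:
{"name": "move_arm", "arguments": {
  "targets": [
    [[0, -0.1, 0, 0, 0, 0, 0], [0, -0.2, 0, 0, 0, 0, 0], [0, -0.2, 0, 0, 0, 0, 0], [0, -0.1, 0, 0, 0, 0, 0], [0, 0, 0, 0, 0, 0, 0]]
  ]
}}

```text
time_s: 12.15
eef_pos: [607.3, 39.6, 176.6]
ee_rot: [0.45, 0.547, 0.448, -0.545]
force: [0.2, 0.7, -2.1]
grip_width: 0.228
```

Request:
{"name": "move_arm", "arguments": {
  "targets": [
    [[0, 0, -0.169, 0.223, 0, 0, 0], [0, 0, -0.169, 0.223, 0, 0, 0], [0, 0, -0.169, 0.223, 0, 0, 0], [0, 0, -0.169, 0.223, 0, 0, 0], [0, 0, -0.169, 0.223, 0, 0, 0]]
  ]
}}

```text
time_s: 12.65
eef_pos: [447.9, -100.3, 173.1]
ee_rot: [-0.448, -0.546, -0.45, 0.547]
force: [0.6, -1.4, -1.5]
grip_width: 0.23
```

Request:
{"name": "move_arm", "arguments": {
  "targets": [
    [[0, 0, 0, 0, 0, 0, 0], [0, 0.2, 0, 0, 0, 0, 0], [0, 0.2, 0, 0, 0, 0, 0], [0, 0.13, 0, 0, 0, 0, 0], [0, 0, 0, 0, 0, 0, 0]]
  ]
}}

```text
time_s: 13.15
eef_pos: [448.4, -98.8, 92.0]
ee_rot: [-0.447, -0.545, -0.451, 0.547]
force: [-0.1, 0.4, -0.2]
grip_width: 0.229
```

```bash
python3 - <<'E'
from h import *
plan((450,-100,70),2.945-np.pi)
s,R=pose();p=s["eef_pos"]
over("scene","pics/k_s.png",(180,110,180,140),PB,p[0],p[1],2.945,p[2]-70)
E
```

```text
shift tool mm [22.   1.9  0.9] shares [0.147 0.013 0.006] | turn deg [ 0.1 -0.1  0.4] shares [ 0.002 -0.002  0.006]
shift tool mm [22.   1.9  0.9] shares [0.147 0.013 0.006] | turn deg [-179.9   -0.6   -0.2] shares [-2.998 -0.009 -0.003]
t 13.15 pos [448.4 -98.8  92. ] toolY yaw -0.195 down [-0.006  0.003 -1.   ] q [-0.47  0.35  1.86  0.    0.94 -0.28] grip 0.229 F [-0.1  0.4 -0.2]
```

View pics/k_s.png

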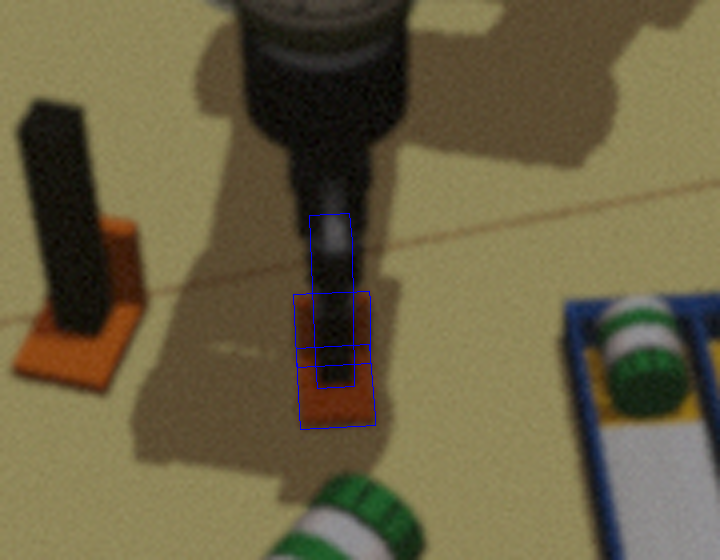

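The paddle is upright over bare bench at crop (335,390), and the green jar is in the dip at (645,360). Lowering gently.

Request:
{"name": "move_arm", "arguments": {
  "targets": [
    [[0, 0.05, 0, 0, 0, 0, 0], [0, 0.05, 0, 0, 0, 0, 0], [0, 0.02, 0, 0, 0, 0, 0], [0, 0.01, 0, 0, 0, 0, 0], [0, 0, 0, 0, 0, 0, 0]]
  ]
}}

```text
time_s: 13.7
eef_pos: [450.2, -100.1, 75.3]
ee_rot: [0.449, 0.546, 0.449, -0.546]
force: [-0.2, -0.6, -1.4]
grip_width: 0.227
```

Request:
{"name": "move_arm", "arguments": {
  "targets": [
    [[0, 0.008, 0, 0, 0, 0, 0], [0, 0, 0, 0, 0, 0, 0], [0, 0, 0, 0, 0, 0, 0]]
  ]
}}

```text
time_s: 14.0
eef_pos: [450.3, -100.1, 74.2]
ee_rot: [0.449, 0.546, 0.449, -0.546]
force: [0.5, -0.3, -0.9]
grip_width: 0.227
```

Request:
{"name": "move_arm", "arguments": {
  "targets": [
    [[0, 0.01, 0, 0, 0, 0, 0], [0, 0.007, 0, 0, 0, 0, 0], [0, 0, 0, 0, 0, 0, 0], [0, 0, 0, 0, 0, 0, 0]]
  ]
}}

```text
time_s: 14.4
eef_pos: [450.2, -100.1, 71.5]
ee_rot: [-0.449, -0.546, -0.449, 0.546]
force: [0.3, -0.1, -0.3]
grip_width: 0.229
```

Request:
{"name": "move_arm", "arguments": {
  "targets": [
    [[0, 0.005, 0, 0, 0, 0, 0], [0, 0, 0, 0, 0, 0, 0], [0, 0, 0, 0, 0, 0, 0]]
  ]
}}

```text
time_s: 14.7
eef_pos: [450.2, -100.1, 70.8]
ee_rot: [-0.449, -0.546, -0.449, 0.546]
force: [0.9, -0.1, -0.7]
grip_width: 0.233
```

Request:
{"name": "move_arm", "arguments": {
  "targets": [
    [[0, 0.006, 0, 0, 0, 0, 0], [0, 0, 0, 0, 0, 0, 0], [0, 0, 0, 0, 0, 0, 0]]
  ]
}}

```text
time_s: 15.0
eef_pos: [450.3, -100.1, 70.5]
ee_rot: [0.449, 0.546, 0.449, -0.546]
force: [-1.7, 1.0, 7.3]
grip_width: 0.227
```

The bench contact shows as +7 N upward force, so I release slowly and retreat.

Request:
{"name": "move_arm", "arguments": {
  "targets": [
    [[0.27, 0, 0, 0, 0, 0, 0], [0.32, 0, 0, 0, 0, 0, 0], [0.4, 0, 0, 0, 0, 0, 0], [0.55, 0, 0, 0, 0, 0, 0], [0.6, 0, 0, 0, 0, 0, 0]]
  ]
}}

```text
time_s: 15.5
eef_pos: [450.2, -100.1, 69.8]
ee_rot: [-0.449, -0.546, -0.449, 0.546]
force: [0.5, 0.8, 0.3]
grip_width: 0.603
```

Request:
{"name": "move_arm", "arguments": {
  "targets": [
    [[0.6, -0.05, 0, 0, 0, 0, 0], [0.6, -0.15, 0, 0, 0, 0, 0], [0.6, -0.25, 0, 0, 0, 0, 0], [0.6, -0.3, 0, 0, 0, 0, 0], [0.6, -0.2, 0, 0, 0, 0, 0]]
  ]
}}

```text
time_s: 16.0
eef_pos: [450.6, -100.2, 215.8]
ee_rot: [0.45, 0.547, 0.448, -0.546]
force: [0.6, -1.0, -0.4]
grip_width: 0.598
```

Request:
{"name": "move_arm", "arguments": {
  "targets": [
    [[0.6, 0, -0.25, -0.1, 0, 0, 0], [0.6, 0, -0.25, -0.1, 0, 0, 0], [0.6, 0, 0, 0, 0, 0, 0], [0.6, 0, 0, 0, 0, 0, 0]]
  ]
}}

```text
time_s: 16.4
eef_pos: [382.5, -56.1, 213.2]
ee_rot: [0.45, 0.546, 0.448, -0.546]
force: [1.3, -0.5, -0.3]
grip_width: 0.6
```

```bash
python3 - <<'E'
from h import *
s,R=pose();print(s["time_s"],s["eef_pos"],s["force"],s["dq"].round(4))
th=np.linspace(0,2*np.pi,16)
for n in("scene","top"):
    cv2.imwrite(f"pics/l_{n}.png",cv2.cvtColor(ctrl.capture(n),cv2.COLOR_RGB2BGR))
    for l in("green_jar_center","red_jar_center"):
      for d in ctrl.cut_out(l,n):
        q=back(n,d["point"][::-1],28 if l[0]=="g" else 32);print(l,n,d["point"],round(d["confidence"],2),inrack(q).round(1))
over("scene","pics/l_p.png",(180,110,180,140),PB,450.3,-100.1,2.945,0)
E
```

```text
16.4 [382.5010256  -56.07447626 213.20970982] [ 1.26956014 -0.47927412 -0.26219033] [-0.0097  0.0386 -0.033  -0.0013 -0.0037 -0.0013]
green_jar_center scene [249.3, 262.5] 0.93 [-14.6 208.5]
green_jar_center scene [201.4, 344.3] 0.59 [99.  25.2]
red_jar_center scene [259.7, 387.6] 0.69 [-58.9 -31.8]
green_jar_center top [216.8, 184.9] 0.77 [98.  31.8]
red_jar_center top [124.0, 170.4] 0.58 [-59.2 -31.5]
```

View pics/l_p.png

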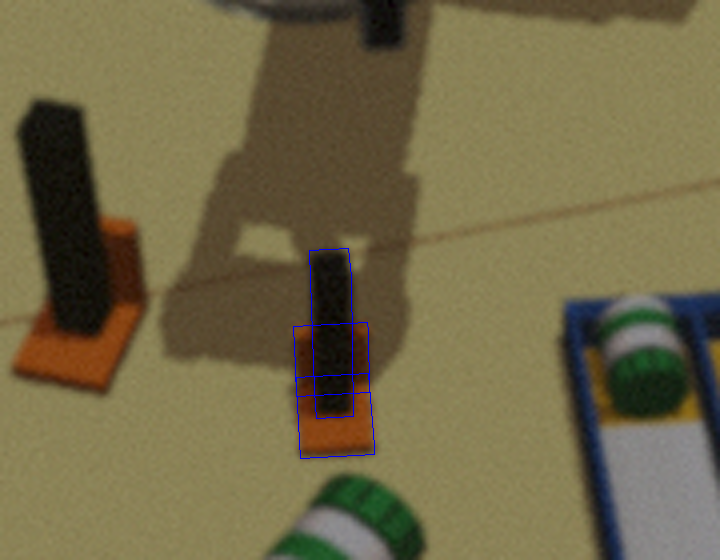

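View pics/l_top.png

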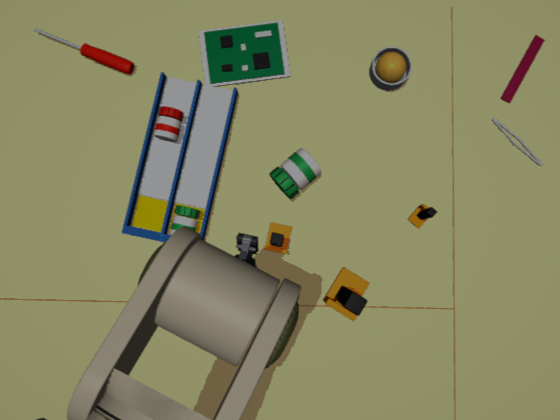

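```bash
python3 - <<'E'
from h import *
im=cv2.imread("pics/l_scene.png");x,y,w,h=315,170,70,60;S=8
a=cv2.resize(im[y:y+h,x:x+w],None,fx=S,fy=S,interpolation=cv2.INTER_CUBIC);b=a.copy()
e=T(np.array([[75,4.,10],[75,64.,10]]),*RK);q=((proj("scene",e)-[x,y]+.5)*S).astype(int);cv2.line(b,tuple(map(int,q[0])),tuple(map(int,q[1])),(0,0,255),1)
th=np.linspace(0,2*np.pi,40)
for xr,col in((78,(255,0,0)),):
  for xx in(xr,xr+54):
    P=np.c_[th*0+xx,34+22*np.cos(th),28+22*np.sin(th)]
    q=((proj("scene",T(P,*RK))-[x,y]+.5)*S).astype(np.int32);cv2.polylines(b,[q],True,col,1)
cv2.imwrite("pics/z.png",b)
E
```

```text
(no output)
```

View pics/z.png

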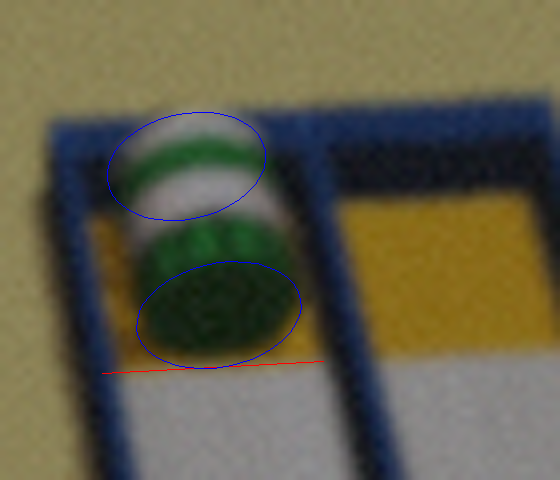

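```bash
python3 - <<'E'
from rig import ctrl
s=ctrl.sense();print(s["time_s"],s["grip_width"]);print(ctrl.finish_job())
E
```

```text
16.75 0.5982743745713399
the job is handed in; nothing more can be done
None
```

I gripped the middle-sized orange paddle by its handle and pushed the smaller green-capped jar along its lane at about 60 mm/s until it lay in the yellow dip. I then stood the paddle upright on bare bench near (450, -100) mm, let go and backed the arm off. The job was handed in at 16.75 s; it reports no verdict.

**Last checks:**
- **Green jar:** The networks put its centre at x ≈ 98–99 mm, when the arm partly hid it. An earlier look gave 102–104 mm, and a model overlay gives about 105 mm; all are within the 82–118 mm allowed. The rear end is past the step, and it fits a jar lying flat at 28 mm height.
- **Red jar:** It stayed at x ≈ -59 mm, y ≈ -32 mm in the rack frame, as at the start.
- **Paddle:** It matches the upright model on the bench, and the open gripper is clear at 213 mm height.

**Disagreement with the description:** In the pictures the jar's axle lay along the lane rather than across it. So it slid end-on into the dip instead of rolling.

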